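# Close up the camper's fuse box: slide the cover shut and snap the cap onto the stud

### The job

Close up the fuse box on the worktop: first slide its cover fully shut over the fuses, then take the larger of the two loose caps and press it straight down onto the bare metal stud until it clicks home. After the click keep pressing the cap firmly down on its springy sealing ring (roughly 10 N), and finish while still holding it pressed like that, without letting go. Leave the smaller spare cap, the mug and the screwdriver where they are, and do not press so hard that the cap would crack (stay below 40 N).

Things in the scene. Friction and masses are not known exactly. Their poses are not given: they have to be found in the camera images.
- fuse_box: Grey fuse box fixed to the worktop: 110 mm (its x) by 250 mm (its y), 34 mm high to its flat deck; origin under its centre, z up. The bare stud stands near its -y end, the fuse bay (70 x 74 mm) about the middle; the cover slides along y between two rails (9 mm above the deck, at x = +-44 mm, y = -40 to +120 mm).
- stud_foot (a point): Foot of the steel stud: on its axis, at deck height (box frame 0, -85, 34 mm); axes as the box. The stud is 17 mm in diameter and 25 mm high, tapering to 10 mm over the last 5 mm. Four sprung steel balls stand out of its side, centred 15.5 mm above this point and reaching 11.8 mm from the axis.
- stud_top (a point): Top of the stud, on its axis, 25 mm above stud_foot. Heights of the cap's underside above stud_foot while pressing: 28 mm clear of the stud; about 17.5 mm the cap's lip meets the balls, which resist with up to about 10 N; about 14 mm they give way (the click: the resistance drops to nothing) and from 12 mm they draw the cap down; 7 mm it touches the sealing ring.
- gasket: Black rubber sealing ring round the stud's foot, 37 mm outer diameter; its top is 7 mm above stud_foot when unpressed. It gives way straight down like a spring, about 3 N per mm, and stops hard after 5 mm (15 N). Origin 4 mm below its top. Pressing the cap 3 mm into it takes about 10 N.
- cover (a joint): Slide joint of the flat grey cover (80 x 84 mm, 4 mm thick), in m: 0 = fully shut over the fuses, against its stop; grows to 0.070 as it opens towards the box's +y end. It slides along the box's y axis with about 2 N friction and stays where it is left.
- cover_rib (a point): Middle of the top edge of the cover's grip rib; moves with the cover; axes as the box. The rib stands upright on the cover: 50 mm long along the box's x, 12 mm thick along the box's y, 20 mm high; the cover's flat top is 20 mm below this point. The rib can be pinched along y or pushed.
- snap_cap: The larger of the two loose white plastic caps: round, 38 mm diameter, 34 mm high, 35 g (varies), standing mouth down on the worktop; origin at the centre of its mouth (underside), z up to its closed top. The bore is 27 mm wide, with an inward snap lip of 20 mm inner diameter, 1 to 4 mm above the mouth, and 26 mm deep. This is the one that fits the stud.
- spare_cap: The smaller loose white cap, 24 mm diameter, 24 mm high, standing mouth down; origin at the centre of its underside. Leave it alone. The two caps may stand in each other's place.
- mug_1: White mug, 80 x 113 x 91 mm high, standing behind the caps; origin at the centre of its underside. Leave it alone.
- screwdriver: Screwdriver with a yellow handle, 157 mm long, 25 mm thick, lying in front of the box; origin at the centre of its underside. Leave it alone.
There are look-alikes about, which are no part of the job. What is shaped like the snap_cap but purple or red is not meant.

How it is judged:
On the way, in this order (a step that is already met when the one before it is completed fails the run):
1. the cover is slid fully shut (within 4 mm), the cap not yet on the stud (value of joint cover below 0.004 m and distance between snap_cap and stud_foot above 0.03 m), for 0.2 s.
2. the larger cap has snapped over the stud and is down on the sealing ring (horizontal distance between snap_cap and stud_foot below 0.004 m and z of snap_cap in the frame of stud_foot below 0.0078 m and angle between snap_cap's own z axis and vertical below 0.12 rad), for 0.1 s.
At the end, for the whole second after the job is handed in: Program ends holding: cover shut within 4 mm; larger cap snapped on the stud, on its axis within 4 mm, upright within 0.12 rad, underside less than 7 mm above stud_foot, at rest; fingers still touch it and it presses the sealing ring with 4 to 30 N (value of joint cover below 0.004 m and horizontal distance between snap_cap and stud_foot below 0.004 m and z of snap_cap in the frame of stud_foot below 0.007 m and angle between snap_cap's own z axis and vertical below 0.12 rad and contact force between snap_cap and gasket between 4 and 30 N and contact force between the fingers and snap_cap above 3 N and linear speed of snap_cap below 0.02 m/s); the arm keeps its last pose, push and grip.
It fails at once if the cap is pressed on the sealing ring with more than 40 N (contact force between snap_cap and gasket above 40 N).
It fails at once if the spare cap is moved more than 30 mm (distance of spare_cap from where it was at the start of the episode above 0.03 m).
It fails at once if the mug is moved more than 30 mm (distance of mug_1 from where it was at the start of the episode above 0.03 m).
It fails at once if the screwdriver is moved more than 40 mm (distance of screwdriver from where it was at the start of the episode above 0.04 m).
It also fails if it takes over 51 s, if anything falls off the work surface, if the arm or the gripper's body presses on something with over 40 N, if the wrist force passes 120 N, or if a joint passes its speed limit or range.

### The arm

A 7-joint arm with a two-finger parallel gripper is mounted at the origin on a cart in front of the work surface, level with it; the furniture and walls round the work are solid. World frame = base frame: x ahead of the robot, y to its left, z up, the work surface at z = 0. Lengths are in m, angles in rad, forces in N, time in s.
With the tool pointing down it reaches from about 0.4 to 0.9 m from the base axis. Payload 5.6 kg.
Tool frame: the origin (TCP) lies at the very end of the fingers, on their centre line; the grasp point (between the pads) lies behind it (robot.grasp_offset is the z of the grasp point in the tool frame, in m); z points along the fingers, y is the direction in which the jaws open and shut (so a half turn about z gives the same grasp; the last joint's range is limited). The gripper opens to 92 mm and grips with 3 to 60 N. Pads are 20 mm wide; open, the fingers measure 128 mm over their backs; the gripper's body (75 mm by 189 mm) begins 69 mm behind the grasp point.
Start: joints at [1.176, 0.468, -0.012, 1.603, 0.006, 1.071, -0.056], TCP at [0.224, -0.61, 0.194] pointing down, gripper open.
Joint ranges: [-2.53, 2.53], [-0.31, 2.02], [-1.57, 1.55], [0.28, 2.44], [-1.29, 4.43], [0.15, 1.84], [-2.92, 2.92]. Speed limits (rad/s): [2.57, 2.57, 3.14, 3.14, 3.14, 3.14, 3.14].

### API

Orientations are given as a unit quaternion [w, x, y, z].
In Python, from station import sensors, capture, camera_model, robot gives the robot as it stands.
- The arm moves only by the tool move_arm, never from a script. Its argument "commands" is one flat list of numbers, 7 for each row, row after row: the turn, a rotation vector about the tool's x, y, z scaled (see below), then the shift along the tool's x, y, z scaled (see below), then the gripper command: -1 is shut, 1 is fully open, values between are in proportion. In form: [ax, ay, az, dx, dy, dz, claw, ax, ay, az, dx, dy, dz, claw, ...]. A call has 1 to 20 rows; each row is the pose to reach, as a shift and turn from the pose measured when the call began, along the tool's axes at that moment, turning the shorter way round; what a row does not reach only later rows make up. The controller multiplies each number of a shift by 200 mm and each number of a turn by 180 degrees. A row lasts 1/10 s, in which the tool goes at most 50 mm and 8.59 degrees, less where a joint would pass 70% of its speed; a pose out of reach is approached as far as the arm can. A call with a number of a shift or a turn outside -1 to 1 is refused whole. A call with a gripper value outside its range is refused whole. The fingers move at their own pace and stop on an object; "squeeze" is the grip in N (left out, the last holds). Time passes only in rows, so rows that repeat a pose let the fingers close. It gives the time, the measured TCP pose, the force and the opening at its end, in the units of the state.
- sensors.state(): the state, without advancing time (a new reading comes with each control period).
- capture(name): name is "scene" or "side" or "wrist"; returns the picture (420x560x3 uint8, red, green, blue); there is no depth.
- camera_model(name): a dict with "camera_matrix" (3x3 intrinsics, pixels), "R" (3x3) and "t" (3): a world point X has camera coordinates R X + t. Camera axes: x right, y down, z forward; pixel columns grow to the right and rows downward; lengths in m; the calibration is good to about 2 mm. A picture is of the moment at which its call begins: read the wrist's pose just before it. camera_model takes no time and is no camera call; for the wrist camera it gives the pose at the moment of the call.
- robot.sign_off(): hands the job in, once; it reports no verdict.
The state is a dict: "t": time; "joint_pos": joint angles; "dq": joint speeds; "joint_torque": joint torques, N m; "tcp_pos": TCP position; "tcp_rot": TCP orientation; "wrist_force": force on the tool from outside, world axes, zero at the start; "torque": the same for the moment, N m; "opening": opening from 0.0 (shut) to 1.0 (fully open).
Only numpy, scipy, OpenCV 4.12 (cv2) and the standard library are available. Lean on these libraries where they do the work, as an engineer would, in place of code of your own. Each camera call takes 0.05 s, during which the arm holds its last target. There are 200 camera calls.

## Working session

There is one attempt and no reset: what is moved stays moved. The work goes in short steps, Python scripts to look and compute and a tool call to move; the robot and the scene stay as the last step left them, time stands still between calls to the robot, and variables do not carry over. Pictures are saved under pics/ and viewed, about 8 in all and at most 12, crops included, and the job is handed in when it is done.

Besides the shell and the picture viewer there is one more tool, called after "Request:" by a JSON object that holds its "method" and its "body", one argument or row to a line. move_arm: Moves the arm, as the interface text tells. Its arguments: {"type":"object","properties":{"commands":{"type":"array","items":{"type":"number","minimum":-1,"maximum":1}},"squeeze":{"type":"number"}},"required":["commands"]}

```bash
ls; mkdir -p pics
python3 - <<'E'
from station import sensors, capture, camera_model, robot
import cv2,json
print(sensors.state(), robot.grasp_offset)
for n in ["scene","side"]:
    im=capture(n); cv2.imwrite(f"pics/{n}0.png",im[:,:,::-1])
    m=camera_model(n); print(n,m)
E
```

```text
pics
{'t': 0.0, 'joint_pos': array([ 1.17603449,  0.46838277, -0.01162028,  1.60357231,  0.00598204,
        1.07141394, -0.05631026]), 'dq': array([ 0.0006151 , -0.00194914, -0.00068547,  0.00043637, -0.00130139,
        0.00037576,  0.00025768]), 'joint_torque': array([-5.87513623e-04, -5.20579433e+01, -1.25010734e-02, -2.43752986e+01,
       -5.65835601e-02,  1.70774502e-02,  1.61840744e-04]), 'tcp_pos': array([ 0.22370006, -0.6096543 ,  0.193058  ]), 'tcp_rot': array([-8.47375242e-04,  9.84578316e-01,  1.74942225e-01, -2.00691750e-04]), 'wrist_force': array([-0.14835245,  0.41539066,  0.14624685]), 'torque': array([-0.04469548,  0.01708267,  0.02638838]), 'opening': 1.0024646683725924} -0.0187
scene {'camera_matrix': array([[415.43699043,   0.        , 283.55070607],
       [  0.        , 415.43699043, 211.76859166],
       [  0.        ,   0.        ,   1.        ]]), 'R': array([[ 0.75688024, -0.65307621, -0.02497535],
       [-0.35230914, -0.37552427, -0.85723963],
       [ 0.55046396,  0.65762678, -0.51431162]]), 't': array([-0.3834025 ,  0.22111969,  0.88530297])}
side {'camera_matrix': array([[468.22570829,   0.        , 279.02382947],
       [  0.        , 468.22570829, 207.41371291],
       [  0.        ,   0.        ,   1.        ]]), 'R': array([[ 0.97927528, -0.20194414,  0.01544287],
       [-0.11988512, -0.63942724, -0.75944741],
       [ 0.16324055,  0.74185671, -0.65038539]]), 't': array([-0.48720164,  0.1357863 ,  1.00571417])}
```

View pics/scene0.png

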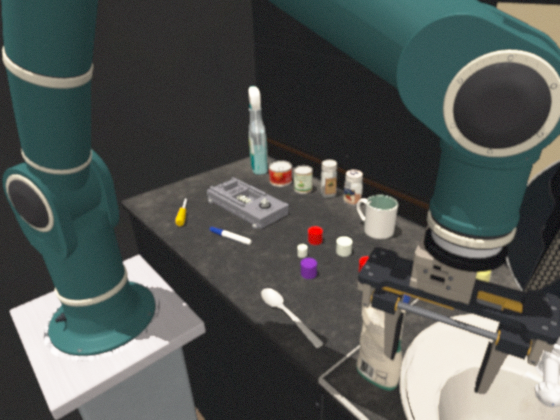

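View pics/side0.png

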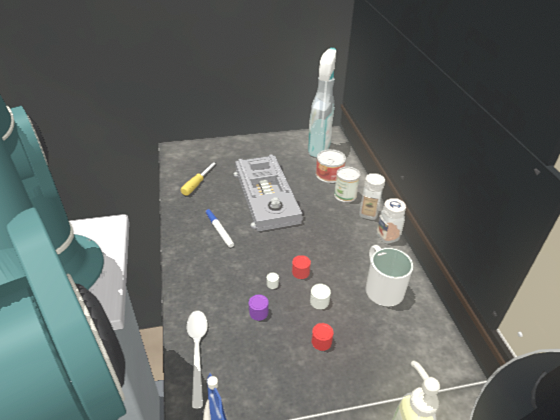

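The side view shows these cap-like things: large white at (320,296), small white at (273,281), red at (302,267) and (322,337), purple at (259,308). I choose the large white one. The box is around (268,192), with the stud at its near end (275,205).

```bash
python3 - <<'E'
import cv2,numpy as np
im=cv2.imread("pics/side0.png")
a=cv2.resize(im[145:240,220:315],None,fx=6,fy=6,interpolation=cv2.INTER_CUBIC)
b=cv2.resize(im[255:350,240:340],None,fx=6,fy=6,interpolation=cv2.INTER_CUBIC)
cv2.imwrite("pics/c1.png",a);cv2.imwrite("pics/c2.png",b)
E
cat > h.py <<'E'
import numpy as np
from station import camera_model
def ray(m,u,v,z):
    K,R,t=m["camera_matrix"],m["R"],m["t"]
    d=R.T@np.linalg.solve(K,[u,v,1.]); c=-R.T@t
    return c+d*(z-c[2])/d[2]
def proj(m,X):
    p=m["camera_matrix"]@(m["R"]@np.asarray(X)+m["t"]); return p[:2]/p[2]
E
```

```text
(no output)
```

View pics/c1.png

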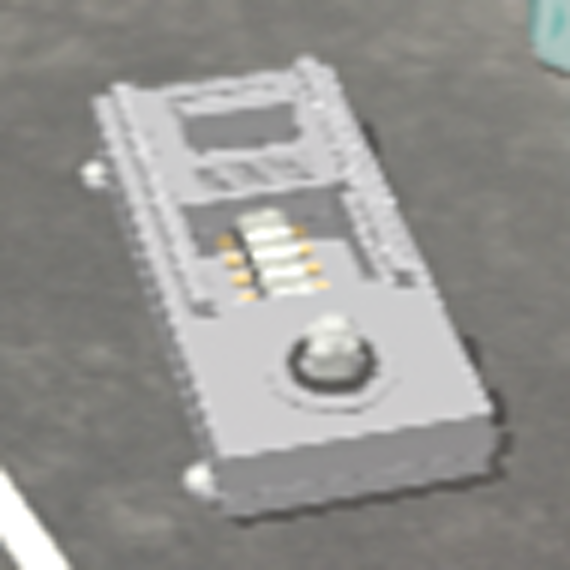

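View pics/c2.png

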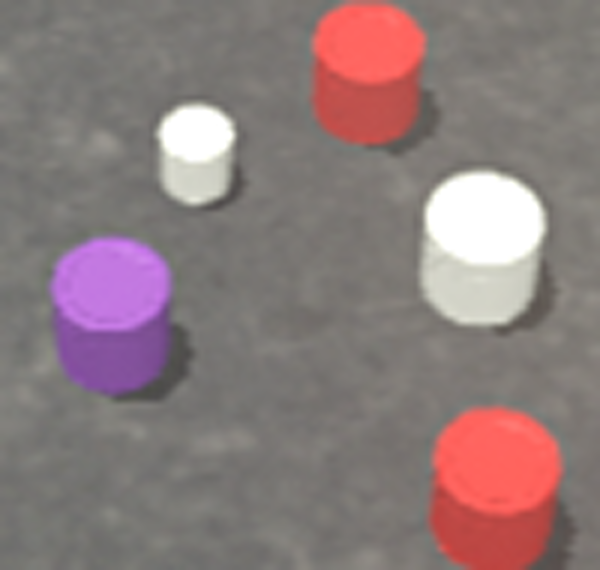

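Run:
```python
from h import *
m=camera_model("side"); P=lambda u,v,z,ox=220,oy=145: ray(m,u/6+ox-.4,v/6+oy-.4,z)
for n,a in dict(nl=(215,458,.034),nr=(492,412,.034),nl0=(230,518,0),nr0=(497,468,0),stud=(334,325,.059),ring=(332,365,.041),ribL=(180,105,.060),ribR=(298,102,.060),fl=(98,98,.038),fr=(318,65,.043)).items(): print(n,P(*a).round(4))
for n,a in dict(cap=(485,217,.034),spare=(197,132,.024),red=(369,42,.034),pur=(112,284,.034),capL=(425,217,.034),capR=(546,217,.034),red2=(496,460,.034)).items(): print(n,P(*a,240,255).round(4))
ms=camera_model("scene"); 
print(proj(ms,P(485,217,.034,240,255)),proj(ms,P(334,325,.059)))
```

```text
nl [0.4491 0.0387 0.034 ]
nr [0.5609 0.0451 0.034 ]
nl0 [ 0.4547  0.0399 -0.    ]
nr0 [0.5655 0.0488 0.    ]
stud [0.504  0.0798 0.059 ]
ring [0.5027 0.0768 0.041 ]
ribL [0.4674 0.238  0.06  ]
ribR [0.5182 0.231  0.06  ]
fl [0.4364 0.2811 0.038 ]
fr [0.5371 0.2819 0.043 ]
cap [ 0.5421 -0.1891  0.034 ]
spare [ 0.4571 -0.1263  0.024 ]
red [ 0.5229 -0.1054  0.034 ]
pur [ 0.4161 -0.1928  0.034 ]
capL [ 0.5226 -0.1853  0.034 ]
capR [ 0.562  -0.1929  0.034 ]
red2 [ 0.5201 -0.2812  0.034 ]
[343.18989982 240.47053997] [264.06667834 198.80244283]
```

Geometry agrees: the box width, the cap's 39 mm diameter and the stud-to-rib axis all match, with box yaw ≈ 3.9°. The stud is near (0.503,0.081), the rib near (0.4925,0.234) and the cap near (0.542,-0.189).

```bash
cat >> h.py <<'E'
from station import sensors
from scipy.spatial.transform import Rotation as Ro
def row(x,y,z,yaw=3.9):
    """6 command numbers for TCP at x,y,z pointing down, tool x at yaw deg"""
    s=sensors.state(); q=s["tcp_rot"]; R=Ro.from_quat([q[1],q[2],q[3],q[0]])
    a=np.radians(yaw/2); T=Ro.from_quat([np.cos(a),np.sin(a),0,0])
    rv=(R.inv()*T).as_rotvec()/np.pi
    d=R.inv().apply(np.array([x,y,z])-s["tcp_pos"])/.2
    print(np.r_[rv,d].round(4).tolist())
E
python3 -c "
from h import *
row(.224,-.61,.26); row(.337,-.43,.26); row(.37,-.45,.26)"
```

```text
[-0.0005, 0.0001, 0.0903, 0.0007, 0.0013, -0.3343]
[-0.0005, 0.0001, 0.0903, 0.8412, -0.6489, -0.3334]
[-0.0005, 0.0001, 0.0903, 0.9616, -0.4982, -0.3336]
```

Request:
{"method": "move_arm", "body": {
  "commands": [0, 0, 0.09, 0, 0, -0.33, 1, 0, 0, 0.09, 0, 0, -0.33, 1, 0, 0, 0.09, 0.85, -0.65, -0.33, 1, 0, 0, 0.09, 0.85, -0.65, -0.33, 1, 0, 0, 0.09, 0.85, -0.65, -0.33, 1, 0, 0, 0.09, 0.85, -0.65, -0.33, 1, 0, 0, 0.09, 0.85, -0.65, -0.33, 1]
}}

```text
t: 0.8
tcp_pos: [0.3422, -0.4238, 0.2593]
tcp_rot: [-0.002, 0.999, 0.038, 0.0]
wrist_force: [-0.7, 0.2, 0.6]
opening: 1.001
```

```bash
python3 -c "
from h import *
row(.48,-.26,.24)"
```

```text
[-0.0012, -0.0002, 0.0028, 0.7499, -0.7633, 0.0997]
```

Request:
{"method": "move_arm", "body": {
  "commands": [0, 0, 0, 0.75, -0.76, 0, 1, 0, 0, 0, 0.75, -0.76, 0, 1, 0, 0, 0, 0.75, -0.76, 0, 1, 0, 0, 0, 0.75, -0.76, 0, 1, 0, 0, 0, 0.75, -0.76, 0, 1, 0, 0, 0, 0.75, -0.76, 0, 1]
}}

```text
t: 1.4
tcp_pos: [0.482, -0.2576, 0.2596]
tcp_rot: [-0.002, 0.999, 0.042, 0.0]
wrist_force: [-0.1, -0.4, -0.2]
opening: 1.001
```

Run:
```python
from h import *
from station import capture
import cv2
m=camera_model("wrist"); np.savez("w1.npz",**m); cv2.imwrite("pics/w1.png",capture("wrist")[:,:,::-1])
for p in ([.542,-.189,.034],[.523,-.105,.034],[.504,.08,.059]): print(proj(m,p), (m["R"]@p+m["t"])[2])
row(.48,-.06,.24)
```

```text
[222.16414632 115.75374533] 0.4035535957914097
[143.61909696 127.15851329] 0.4072073159365479
[-46.72380581 132.06240759] 0.38492732771691224
[-0.0012, 0.0, 0.0036, 0.0774, -0.9969, 0.1015]
```

View pics/w1.png

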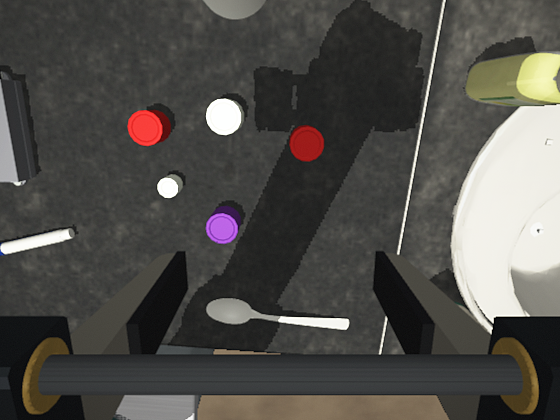

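The wrist view shows the white cap at (224,116), as predicted within about 2 px. Next I go to the box.

Request:
{"method": "move_arm", "body": {
  "commands": [0, 0, 0, 0, -1, 0, 1, 0, 0, 0, 0, -1, 0, 1, 0, 0, 0, 0, -1, 0, 1, 0, 0, 0, 0, -1, 0, 1, 0, 0, 0, 0, -1, 0, 1]
}}

```text
t: 1.95
tcp_pos: [0.4637, -0.0563, 0.2606]
tcp_rot: [-0.002, 0.999, 0.043, 0.0]
wrist_force: [0.1, -0.7, -0.3]
opening: 1.001
```

Run:
```python
from h import *
m=dict(np.load("w1.npz")); print("cap",ray(m,224.5,116,.034))
row(.45,.13,.24)
```

```text
cap [ 0.54195357 -0.19150097  0.034     ]
[-0.0015, -0.0001, 0.0058, 0.0121, -0.9334, 0.1078]
```

Request:
{"method": "move_arm", "body": {
  "commands": [0, 0, 0.005, 0, -0.93, 0.1, 1, 0, 0, 0.005, 0, -0.93, 0.1, 1, 0, 0, 0.005, 0, -0.93, 0.1, 1, 0, 0, 0.005, 0, -0.93, 0.1, 1, 0, 0, 0.005, 0, -0.93, 0.1, 1, 0, 0, 0.005, 0, -0.93, 0.1, 1]
}}

```text
t: 2.55
tcp_pos: [0.4481, 0.1273, 0.2413]
tcp_rot: [-0.002, 0.999, 0.035, -0.0]
wrist_force: [0.5, -0.3, -0.2]
opening: 0.999
```

Run:
```python
from h import *
from station import capture
import cv2
m=camera_model("wrist"); np.savez("w2.npz",**m); cv2.imwrite("pics/w2.png",cv2.resize(capture("wrist")[:400,:,::-1],None,fx=1.4,fy=1.4,interpolation=cv2.INTER_CUBIC))
print(proj(m,[.504,.08,.059])*1.4,proj(m,[.4925,.234,.06])*1.4)
```

```text
[467.52520951 182.95879203] [243.78984188 184.15564999]
```

View pics/w2.png

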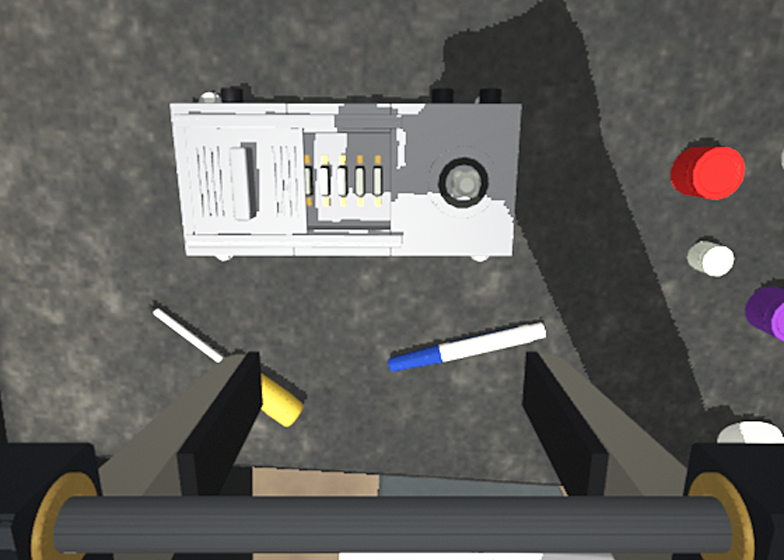

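Run:
```python
from h import *
m=dict(np.load("w2.npz")); P=lambda u,v,z: ray(m,u/1.4-.15,v/1.4-.15,z).round(4)
print("stud",P(463,181,.059),"ring",P(463,183,.041),"rib",P(239,183,.06))
for c in [(170,104),(521,104),(514,256),(186,256)]: print(P(*c,.034))
row(.492,.235,.12,4)
```

```text
stud [0.5052 0.0834 0.059 ] ring [0.5028 0.0809 0.041 ] rib [0.4932 0.2374 0.06  ]
[0.5426 0.293  0.034 ]
[0.5598 0.0449 0.034 ]
[0.4507 0.0352 0.034 ]
[0.4331 0.286  0.034 ]
[-0.0012, 0.0001, -0.0009, 0.2544, -0.5244, 0.6086]
```

Request:
{"method": "move_arm", "body": {
  "commands": [0, 0, 0, 0.25, -0.53, 0, 0.2, 0, 0, 0, 0.25, -0.53, 0.3, 0.2, 0, 0, 0, 0.25, -0.53, 0.61, 0.2, 0, 0, 0, 0.25, -0.53, 0.61, 0.2, 0, 0, 0, 0.25, -0.53, 0.61, 0.2, 0, 0, 0, 0.25, -0.53, 0.61, 0.2]
}}

```text
t: 3.2
tcp_pos: [0.4918, 0.2338, 0.1197]
tcp_rot: [-0.001, 0.999, 0.032, -0.001]
wrist_force: [0.2, 0.3, 0.6]
opening: 0.603
```

Run:
```python
from h import *
from station import capture
import cv2
print(sensors.state()["tcp_pos"])
m=camera_model("side"); im=capture("side")[100:220,190:320,::-1]; cv2.imwrite("pics/s3.png",cv2.resize(im,None,fx=5,fy=5,interpolation=cv2.INTER_CUBIC))
row(.4925,.2366,.048,4)
```

```text
[0.49179851 0.23383575 0.11966504]
[-0.0011, -0.0005, -0.0018, -0.0003, -0.0099, 0.3654]
```

View pics/s3.png

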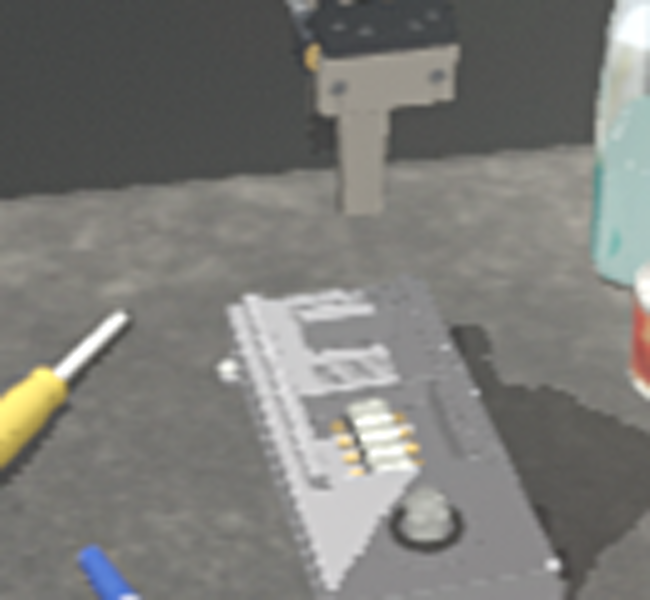

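The gripper hangs in line above the rib at (340,310). I descend and pinch.

Request:
{"method": "move_arm", "body": {
  "commands": [0, 0, -0.002, 0, -0.01, 0.18, 0.2, 0, 0, -0.002, 0, -0.01, 0.27, 0.2, 0, 0, -0.002, 0, -0.01, 0.36, 0.2, 0, 0, -0.002, 0, -0.01, 0.36, 0.2, 0, 0, -0.002, 0, -0.01, 0.36, -1, 0, 0, -0.002, 0, -0.01, 0.36, -1, 0, 0, -0.002, 0, -0.01, 0.36, -1, 0, 0, -0.002, 0, -0.01, 0.36, -1, 0, 0, -0.002, 0, -0.01, 0.36, -1],
  "squeeze": 20
}}

```text
t: 4.15
tcp_pos: [0.4928, 0.2367, 0.0496]
tcp_rot: [-0.002, 0.999, 0.035, 0.001]
wrist_force: [0.3, -0.2, -0.4]
opening: 0.189
```

Run:
```python
from h import *
p=sensors.state()["tcp_pos"]; a=np.radians(4)
n=p+.074*np.array([np.sin(a),-np.cos(a),0]); row(*n,4)
```

```text
[-0.0011, -0.0007, 0.0002, -0.0003, 0.37, -0.0013]
```

Request:
{"method": "move_arm", "body": {
  "commands": [0, 0, 0, 0, 0, 0, -1, 0, 0, 0, 0, 0, 0, -1, 0, 0, 0, 0, 0.06, 0, -1, 0, 0, 0, 0, 0.12, 0, -1, 0, 0, 0, 0, 0.18, 0, -1, 0, 0, 0, 0, 0.24, 0, -1, 0, 0, 0, 0, 0.28, 0, -1, 0, 0, 0, 0, 0.31, 0, -1, 0, 0, 0, 0, 0.33, 0, -1, 0, 0, 0, 0, 0.33, 0, -1]
}}

```text
t: 5.15
tcp_pos: [0.4976, 0.1704, 0.0494]
tcp_rot: [-0.002, 0.999, 0.035, 0.001]
wrist_force: [-0.1, 0.8, 0.3]
opening: 0.007
```

The fingers closed fully, so they missed the rib or slipped off. I look again.

Request:
{"method": "move_arm", "body": {
  "commands": [0, 0, 0, 0, 0, -0.25, -1, 0, 0, 0, 0, 0, -0.5, -1, 0, 0, 0, -0.2, 0, -0.5, -1, 0, 0, 0, -0.2, 0, -0.5, -1]
}}

```text
t: 5.55
tcp_pos: [0.454, 0.1678, 0.1502]
tcp_rot: [-0.001, 0.999, 0.037, 0.001]
wrist_force: [-0.1, -0.1, -0.5]
opening: 0.006
```

Run:
```python
from h import *
from station import capture
import cv2
m=camera_model("wrist"); np.savez("w3.npz",**m); cv2.imwrite("pics/w3.png",cv2.resize(capture("wrist")[:400,:,::-1],None,fx=1.4,fy=1.4,interpolation=cv2.INTER_CUBIC))
print(sensors.state()["tcp_pos"],proj(m,[.4925,.2366,.06])*1.4,proj(m,[.4925,.2366,.04])*1.4)
```

```text
[0.4559097  0.16753386 0.14981794] [268.66134252 212.62977889] [276.66037013 208.37331713]
```

View pics/w3.png

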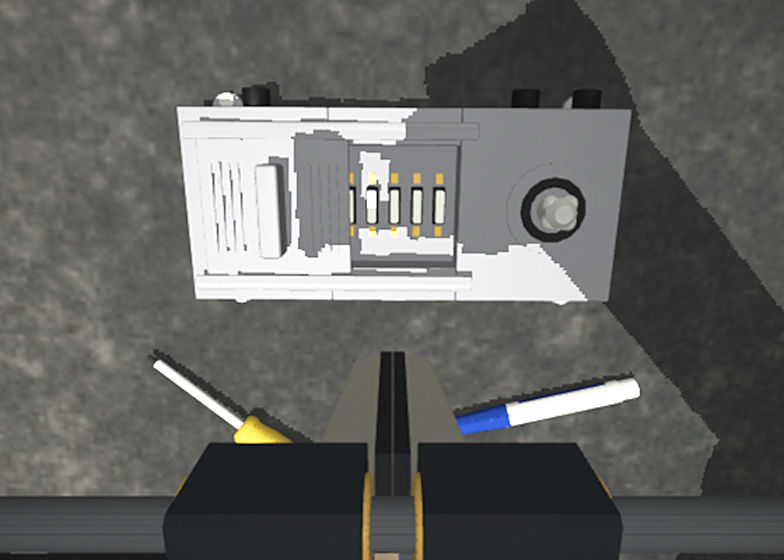

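Run:
```python
from h import *
import cv2
a,b=dict(np.load("w2.npz")),dict(np.load("w3.npz")); s=camera_model("side")
def tri(obs):
    A=[];B=[]
    for m,u,v in obs:
        P=m["camera_matrix"]@np.c_[m["R"],m["t"]]
        for k,w in ((0,u),(1,v)):
            r=P[k]-w*P[2]; n=np.linalg.norm(r[:3]); A.append(r[:3]/n);B.append(-r[3]/n)
    x,res,*_=np.linalg.lstsq(np.array(A),np.array(B),rcond=None); return x.round(4),res**.5
f=lambda u,v:(u/1.4-.15,v/1.4-.15)
S=lambda u,v:(s,u/6+219.6,v/6+144.6)
print("rib ",tri([(a,*f(239,183)),(b,*f(267,211)),S(239,103)]))
print("rib wrist only",tri([(a,*f(239,183)),(b,*f(267,211))]))
print("fuse end/stud",tri([(a,*f(463,181)),(b,*f(559,212)),S(334,325)]))
for z in (.05,.055,.06): print(z,ray(b,*f(267,211),z),ray(a,*f(239,183),z))
```

```text
rib  (array([0.4931, 0.238 , 0.0579]), array([0.00024966]))
rib wrist only (array([0.4929, 0.2384, 0.0564]), array([3.71219096e-05]))
fuse end/stud (array([0.5045, 0.0829, 0.0565]), array([0.00088563]))
0.05 [0.49206255 0.23987389 0.05      ] [0.49231775 0.24025712 0.05      ]
0.055 [0.49272889 0.23873445 0.055     ] [0.49275144 0.23884605 0.055     ]
0.06 [0.49339523 0.237595   0.06      ] [0.49318514 0.23743498 0.06      ]
```

The rib top is still at ≈(0.493,0.238,0.058), so the cover didn't move. I'll push it with closed fingers from its +y side.

Run:
```python
from h import *
row(.4900,.271,.12,4);row(.4900,.271,.045,4)
```

```text
[-0.0008, -0.0009, 0.0007, 0.2069, -0.5033, 0.151]
[-0.0008, -0.0009, 0.0007, 0.2058, -0.5024, 0.526]
```

Request:
{"method": "move_arm", "body": {
  "commands": [0, 0, 0, 0.206, -0.25, 0.15, -1, 0, 0, 0, 0.206, -0.503, 0.15, -1, 0, 0, 0, 0.206, -0.503, 0.15, -1, 0, 0, 0, 0.206, -0.503, 0.15, -1, 0, 0, 0, 0.206, -0.503, 0.35, -1, 0, 0, 0, 0.206, -0.503, 0.45, -1, 0, 0, 0, 0.206, -0.503, 0.525, -1, 0, 0, 0, 0.206, -0.503, 0.525, -1, 0, 0, 0, 0.206, -0.503, 0.525, -1]
}}

```text
t: 6.5
tcp_pos: [0.4905, 0.2709, 0.0455]
tcp_rot: [-0.001, 0.999, 0.036, 0.002]
wrist_force: [0.3, -0.3, 1.6]
opening: 0.005
```

Request:
{"method": "move_arm", "body": {
  "commands": [0, 0, 0, 0, 0.04, 0, -1, 0, 0, 0, 0, 0.08, 0, -1, 0, 0, 0, 0, 0.12, 0, -1, 0, 0, 0, 0, 0.16, 0, -1, 0, 0, 0, 0, 0.2, 0, -1, 0, 0, 0, 0, 0.24, 0, -1]
}}

```text
t: 7.1
tcp_pos: [0.4941, 0.2222, 0.0455]
tcp_rot: [-0.001, 0.999, 0.036, 0.002]
wrist_force: [0.9, 0.4, -1.2]
opening: 0.003
```

Run:
```python
from h import *
from station import capture
import cv2
im=capture("side")[130:240,220:320,::-1]; im2=capture("wrist")[60:300,:,::-1]
a=cv2.resize(im,(500,550),interpolation=cv2.INTER_CUBIC)
cv2.imwrite("pics/s4.png",a); m=camera_model("side"); print((proj(m,[.4925,.238,.058])-[220,130])*5,(proj(m,[.4975,.168,.058])-[220,130])*5)
```

```text
[195.59209044 158.70120892] [229.21710246 236.83193012]
```

View pics/s4.png

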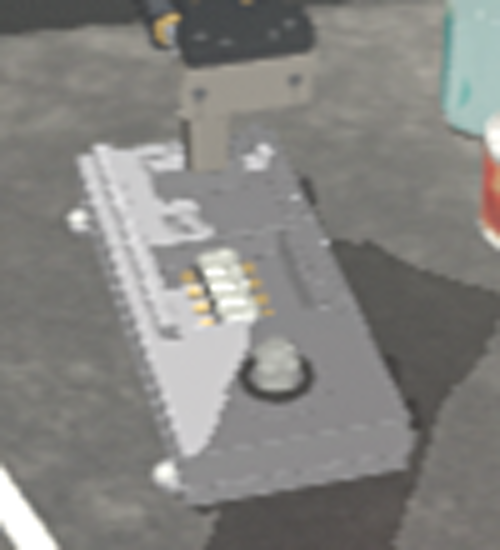

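Run:
```python
from h import *
m=camera_model("side"); w=camera_model("wrist")
p=np.array([.4941,.2222,.0455])
for d in (-.018,-.009,0): print(d,(proj(m,p+[0,d,0])-[220,130])*5)
print("s3",(proj(m,[.4918+.0,.2338-.028,.1197])-[190,100])*5,(proj(m,[.4918,.2338-.046,.1197])-[190,100])*5)
print("w rib",[proj(w,[.493,.238,z]) for z in(.045,.058)], "tcp in wrist cam",proj(w,p))
```

```text
-0.018 [210.1051513  215.44652208]
-0.009 [207.07012666 205.30039573]
0 [204.06827762 195.26517585]
s3 [353.74713727 243.2762711 ] [360.10014823 263.34008452]
w rib [array([250.17803097, 252.45186556]), array([248.20815904, 262.02181479])] tcp in wrist cam [279.34539196 252.82618518]
```

Run:
```python
from h import *
w=dict(np.load("w3.npz")); q=np.array([.4559,.1675,.1498])
for z in (0,.01,.0187,.03):
  for x in (-.01,.01): print(z,x,proj(w,q+[x,0,z])*1.4)
m=camera_model("side")
for z in (0,.01,.0187): print(z,(proj(m,np.array([.4918,.2338-.028,.1197])+[0,0,z])-[190,100])*5,(proj(m,np.array([.4941,.2222-.001,.0455+z]))-[220,130])*5)
```

```text
0 -0.01 [392.35502108 372.47392382]
0 0.01 [396.21399635 324.26175487]
0.01 -0.01 [392.32844615 383.46848376]
0.01 0.01 [396.37980769 333.15803224]
0.0187 -0.01 [392.30312925 393.94257541]
0.0187 0.01 [396.53818004 341.65518583]
0.03 -0.01 [392.26670135 409.01350374]
0.03 0.01 [396.76676396 353.91940132]
0 [353.74713727 243.2762711 ] [204.40019503 196.37477999]
0.01 [353.5455175  226.21816983] [204.21204426 180.7124798 ]
0.0187 [353.36825103 211.22048702] [204.04670602 166.94917052]
```

Side and wrist views agree that the real fingertips are ≈18 mm above the reported TCP, so I passed over the rib (top at 0.058). From here I use tip = reported z + 0.018. Back behind the rib, then lower.

Request:
{"method": "move_arm", "body": {
  "commands": [0, 0, 0, 0, 0, -0.1, -1, 0, 0, 0, 0, -0.13, -0.1, -1, 0, 0, 0, 0, -0.25, -0.1, -1, 0, 0, 0, 0, -0.25, 0, -1, 0, 0, 0, 0, -0.25, 0.05, -1, 0, 0, 0, 0, -0.25, 0.09, -1, 0, 0, 0, 0, -0.25, 0.09, -1]
}}

```text
t: 7.9
tcp_pos: [0.4901, 0.2702, 0.0262]
tcp_rot: [-0.0, 0.999, 0.034, 0.0]
wrist_force: [0.7, -0.7, 0.4]
opening: 0.007
```

Request:
{"method": "move_arm", "body": {
  "commands": [0, 0, 0, 0, 0.04, 0, -1, 0, 0, 0, 0, 0.08, 0, -1, 0, 0, 0, 0, 0.12, 0, -1, 0, 0, 0, 0, 0.16, 0, -1, 0, 0, 0, 0, 0.2, 0, -1]
}}

```text
t: 8.4
tcp_pos: [0.493, 0.2298, 0.0265]
tcp_rot: [-0.001, 0.999, 0.034, 0.001]
wrist_force: [-1.1, 1.9, 0.4]
opening: 0.004
```

Pushing now, with a reaction of about 2 N. I continue to the stop.

Request:
{"method": "move_arm", "body": {
  "commands": [0, 0, 0, 0, 0.04, 0, -1, 0, 0, 0, 0, 0.08, 0, -1, 0, 0, 0, 0, 0.12, 0, -1, 0, 0, 0, 0, 0.16, 0, -1]
}}

```text
t: 8.8
tcp_pos: [0.4953, 0.1973, 0.0265]
tcp_rot: [-0.001, 0.999, 0.034, 0.001]
wrist_force: [-1.0, 1.7, 0.5]
opening: 0.006
```

Request:
{"method": "move_arm", "body": {
  "commands": [0, 0, 0, 0, 0.02, 0, -1, 0, 0, 0, 0, 0.04, 0, -1, 0, 0, 0, 0, 0.05, 0, -1]
}}

```text
t: 9.1
tcp_pos: [0.4958, 0.1896, 0.0267]
tcp_rot: [-0.002, 0.999, 0.035, 0.001]
wrist_force: [-1.8, 9.5, -2.1]
opening: 0.009
```

Request:
{"method": "move_arm", "body": {
  "commands": [0, 0, 0, 0, 0.02, 0, -1, 0, 0, 0, 0, 0.02, 0, -1, 0, 0, 0, 0, 0.02, 0, -1]
}}

```text
t: 9.4
tcp_pos: [0.4958, 0.1897, 0.0268]
tcp_rot: [-0.005, 0.999, 0.036, 0.002]
wrist_force: [-1.4, 10.6, -4.5]
opening: 0.005
```

The cover is on its stop. I retreat and go to the cap.

Request:
{"method": "move_arm", "body": {
  "commands": [0, 0, 0, 0, -0.04, 0, -1, 0, 0, 0, 0, -0.04, -0.25, -1, 0, 0, 0, 0, -0.04, -0.5, -1, 0, 0, 0, 0, 0, -0.6, -1, 0, 0, 0, 0, 0.25, -0.6, -1, 0, 0, 0, 0, 0.5, -0.6, 0.2, 0, 0, 0, 0, 0.75, -0.6, 0.2, 0, 0, 0, 0, 1, -0.6, 0.3, 0, 0, 0, 0, 1, -0.6, 0.3]
}}

```text
t: 10.3
tcp_pos: [0.5098, -0.0202, 0.1443]
tcp_rot: [-0.003, 1.0, 0.03, 0.001]
wrist_force: [0.6, 0.6, 0.8]
opening: 0.328
```

Run:
```python
from h import *
from station import capture
import cv2
row(.542,-.191,.12,4)
m=camera_model("side"); im=capture("side"); cv2.imwrite("pics/s5full.png",im[:,:,::-1])
w=camera_model("wrist"); np.savez("w5.npz",**w); cv2.imwrite("pics/w5full.png",capture("wrist")[:,:,::-1])
cv2.imwrite("pics/s5.png",cv2.resize(cv2.imread("pics/w5full.png"),None,fx=1.4,fy=1.4))
```

```text
[-0.0019, -0.0008, -0.0032, 0.1096, 0.8629, 0.1166]
```

View pics/s5.png

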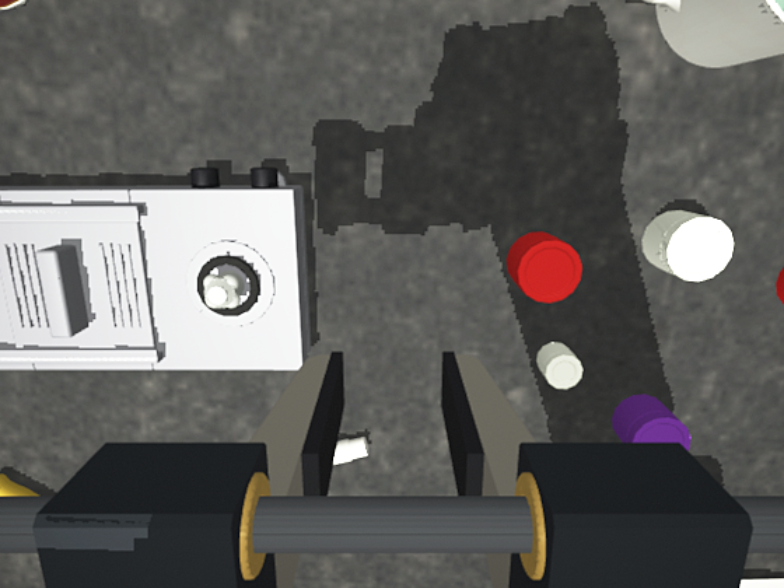

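The cover is shut and the fuses are hidden. The cap top is at (700,249), the ring at (228,285), and the stud tip at (215,294).

Run:
```python
from h import *
b=dict(np.load("w5.npz")); f=lambda u,v:(u/1.4-.15,v/1.4-.15)
print("cap",ray(b,*f(700,249),.034),"ring",ray(b,*f(228.5,286),.041),"stud",ray(b,*f(214.5,294),.059),"edge",ray(b,*f(155,362),.043),"nl",ray(b,*f(302,370),.034),"nr",ray(b,*f(296,186),.034),"rib",ray(b,*f(48,291),.058))
```

```text
cap [ 0.54165124 -0.18985806  0.034     ] ring [0.50351078 0.07958314 0.041     ] stud [0.50356857 0.08169217 0.059     ] edge [0.45402136 0.12390197 0.043     ] nl [0.45075524 0.03745294 0.034     ] nr [0.56209848 0.04276444 0.034     ] rib [0.49890239 0.17301733 0.058     ]
```

Request:
{"method": "move_arm", "body": {
  "commands": [-0.002, -0.001, -0.003, 0.11, 0.25, 0, 0.3, -0.002, -0.001, -0.003, 0.11, 0.5, 0, 0.3, -0.002, -0.001, -0.003, 0.11, 0.75, 0, 0.3, -0.002, -0.001, -0.003, 0.11, 0.86, 0.1, 0.3, -0.002, -0.001, -0.003, 0.11, 0.86, 0.3, 0.3, -0.002, -0.001, -0.003, 0.11, 0.86, 0.3, 0.3, -0.002, -0.001, -0.003, 0.11, 0.86, 0.3, 0.3]
}}

```text
t: 11.1
tcp_pos: [0.5437, -0.18, 0.0831]
tcp_rot: [-0.003, 0.999, 0.041, -0.001]
wrist_force: [0.3, -0.6, -0.3]
opening: 0.65
```

Run:
```python
from h import *
row(.5418,-.1903,-.01,4)
```

```text
[-0.0016, 0.0003, 0.0036, -0.0131, 0.0529, 0.4651]
```

Request:
{"method": "move_arm", "body": {
  "commands": [-0.001, 0, 0.003, -0.013, 0.053, 0, 0.3, -0.001, 0, 0.003, -0.013, 0.053, 0, 0.3, -0.001, 0, 0.003, -0.013, 0.053, 0.15, 0.3, -0.001, 0, 0.003, -0.013, 0.053, 0.3, 0.3, -0.001, 0, 0.003, -0.013, 0.053, 0.4, 0.3, -0.001, 0, 0.003, -0.013, 0.053, 0.465, 0.3, -0.001, 0, 0.003, -0.013, 0.053, 0.465, 0.3, -0.001, 0, 0.003, -0.013, 0.053, 0.465, 0.3]
}}

```text
t: 11.9
tcp_pos: [0.5428, -0.1904, -0.0089]
tcp_rot: [-0.001, 0.999, 0.036, 0.0]
wrist_force: [-0.5, 0.5, -0.5]
opening: 0.65
```

Run:
```python
from h import *
from station import capture
import cv2
im=capture("side")[240:350,240:360,::-1]; cv2.imwrite("pics/s6.png",cv2.resize(im,None,fx=5,fy=5,interpolation=cv2.INTER_CUBIC))
```

```text
(no output)
```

View pics/s6.png

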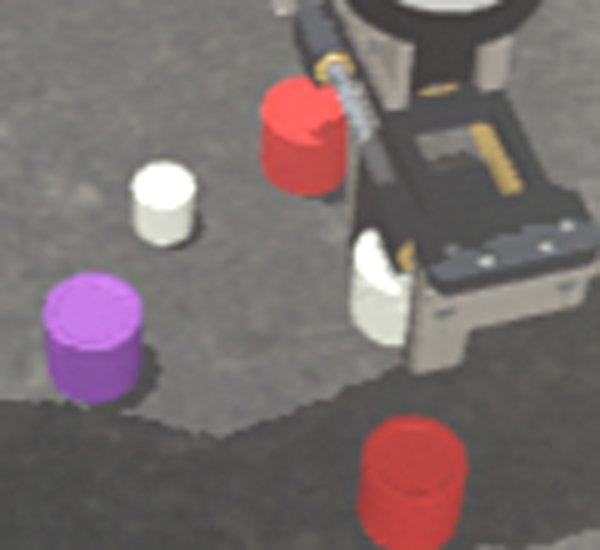

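The fingers straddle the white cap (355–410, 230–340). I grip it.

Request:
{"method": "move_arm", "body": {
  "commands": [0, 0, 0, 0, 0, 0, -1, 0, 0, 0, 0, 0, 0, -1, 0, 0, 0, 0, 0, 0, -1, 0, 0, 0, 0, 0, 0, -1, 0, 0, 0, 0, 0, 0, -1, 0, 0, 0, 0, 0, 0, -1],
  "squeeze": 45
}}

```text
t: 12.55
tcp_pos: [0.5435, -0.1907, -0.008]
tcp_rot: [-0.0, 0.999, 0.036, 0.001]
wrist_force: [-1.1, -0.4, 5.6]
opening: 0.397
```

Request:
{"method": "move_arm", "body": {
  "commands": [0, 0, 0, 0, 0, -0.1, -1, 0, 0, 0, 0, 0, -0.3, -1, 0, 0, 0, 0, 0, -0.5, -1, 0, 0, 0, 0, -0.25, -0.6, -1, 0, 0, 0, 0, -0.5, -0.6, -1, 0, 0, 0, 0, -0.75, -0.6, -1, 0, 0, 0, 0, -1, -0.6, -1, 0, 0, 0, 0, -1, -0.6, -1]
}}

```text
t: 13.35
tcp_pos: [0.5279, 0.0166, 0.1126]
tcp_rot: [-0.002, 0.999, 0.041, 0.001]
wrist_force: [0.4, -1.5, 0.5]
opening: 0.395
```

Run:
```python
from h import *
row(.5035,.0807,.085,4)
```

```text
[-0.0012, -0.0008, 0.0041, -0.0953, -0.3287, 0.1389]
```

Request:
{"method": "move_arm", "body": {
  "commands": [-0.001, 0, 0.004, -0.088, -0.15, 0, -1, -0.001, 0, 0.004, -0.088, -0.329, 0, -1, -0.001, 0, 0.004, -0.088, -0.329, 0.1, -1, -0.001, 0, 0.004, -0.088, -0.329, 0.19, -1, -0.001, 0, 0.004, -0.088, -0.329, 0.19, -1, -0.001, 0, 0.004, -0.088, -0.329, 0.19, -1]
}}

```text
t: 13.95
tcp_pos: [0.5048, 0.0804, 0.0747]
tcp_rot: [-0.0, 0.999, 0.035, 0.001]
wrist_force: [0.6, 0.5, 0.5]
opening: 0.4
```

Run:
```python
from h import *
from station import capture
import cv2
m=camera_model("side"); w=camera_model("scene"); s=sensors.state(); print(s["tcp_pos"],s["tcp_rot"])
A=cv2.resize(capture("side")[150:240,220:340,::-1],(600,450),interpolation=cv2.INTER_CUBIC)
cv2.imwrite("pics/s7.png",A)
p=s["tcp_pos"]+[-.0014,0,.008]
for q in (p,p+[0,0,.034],p+[-.019,0,.017],p+[.019,0,.017],[.5035,.0807,.041],[.5035,.0807,.059]): print((proj(m,q)-[220,150])*5)
row(.505,.0807,.052,4)
```

```text
[0.50484036 0.08044945 0.07465189] [-3.38684881e-04  9.99394904e-01  3.47741149e-02  6.87620402e-04]
[275.50344694 204.06692415]
[276.24568498 145.94836702]
[235.46999916 179.92250063]
[316.04075946 170.71264369]
[274.65394644 271.79323079]
[275.02458131 242.78461923]
[-0.0002, -0.0009, -0.0001, -0.002, -0.001, 0.1158]
```

View pics/s7.png

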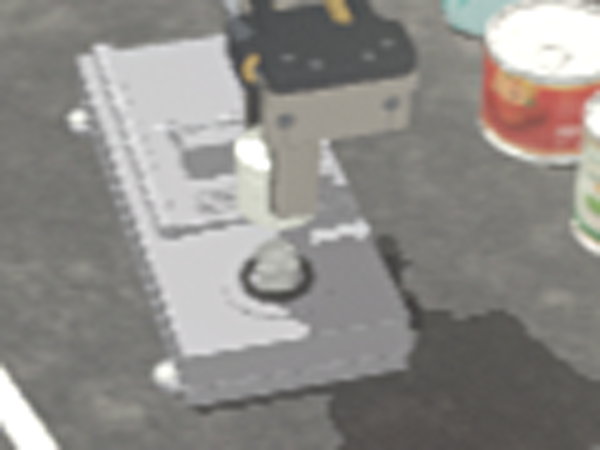

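The cap (238–318) and the stud (centre 278) line up in x within about 0.5 mm. I press down slowly, watching the force.

Request:
{"method": "move_arm", "body": {
  "commands": [0, 0, 0, 0, 0, 0.06, -1, 0, 0, 0, 0, 0, 0.115, -1, 0, 0, 0, 0, 0, 0.14, -1, 0, 0, 0, 0, 0, 0.16, -1, 0, 0, 0, 0, 0, 0.16, -1]
}}

```text
t: 14.5
tcp_pos: [0.5053, 0.0806, 0.0429]
tcp_rot: [-0.0, 0.999, 0.035, 0.001]
wrist_force: [-2.3, 0.2, 4.1]
opening: 0.398
```

Request:
{"method": "move_arm", "body": {
  "commands": [0, 0, 0, -0.003, 0, 0.01, -1, 0, 0, 0, -0.003, 0, 0.02, -1, 0, 0, 0, -0.003, 0, 0.02, -1]
}}

```text
t: 14.8
tcp_pos: [0.5049, 0.0806, 0.0389]
tcp_rot: [-0.0, 0.999, 0.035, 0.001]
wrist_force: [0.8, -0.4, -2.2]
opening: 0.396
```

It clicked: the reaction dropped to −2 N. I continue to the ring.

Request:
{"method": "move_arm", "body": {
  "commands": [0, 0, 0, 0, 0, 0.01, -1, 0, 0, 0, 0, 0, 0.02, -1, 0, 0, 0, 0, 0, 0.03, -1, 0, 0, 0, 0, 0, 0.03, -1]
}}

```text
t: 15.2
tcp_pos: [0.5048, 0.0805, 0.0327]
tcp_rot: [-0.0, 0.999, 0.035, 0.001]
wrist_force: [0.0, -0.8, 1.4]
opening: 0.399
```

Request:
{"method": "move_arm", "body": {
  "commands": [0, 0, 0, 0, 0, 0.005, -1, 0, 0, 0, 0, 0, 0.01, -1, 0, 0, 0, 0, 0, 0.01, -1]
}}

```text
t: 15.5
tcp_pos: [0.5049, 0.0806, 0.031]
tcp_rot: [-0.0, 0.999, 0.035, 0.001]
wrist_force: [-2.5, -0.9, 5.0]
opening: 0.393
```

Request:
{"method": "move_arm", "body": {
  "commands": [0, 0, 0, -0.001, 0, 0.005, -1, 0, 0, 0, -0.001, 0, 0.009, -1, 0, 0, 0, -0.001, 0, 0.009, -1, 0, 0, 0, -0.001, 0, 0.009, -1]
}}

```text
t: 15.9
tcp_pos: [0.5049, 0.0806, 0.0299]
tcp_rot: [0.0, 0.999, 0.035, 0.001]
wrist_force: [-2.4, -1.9, 9.0]
opening: 0.396
```

Run:
```python
from h import *
from station import capture
import cv2
for _ in range(6):
    im=capture("side"); s=sensors.state(); print(s["t"],s["tcp_pos"],s["wrist_force"].round(1),s["opening"])
cv2.imwrite("pics/s8.png",cv2.resize(im[150:240,220:340,::-1],(600,450),interpolation=cv2.INTER_CUBIC))
```

```text
15.95 [0.5049351  0.08056283 0.02995656] [-1.6 -1.4  9.3] 0.39921099442659835
16.0 [0.50496391 0.08056564 0.02995769] [-2.7 -1.6  9.9] 0.39768920642918776
16.05 [0.50493512 0.08060551 0.02995296] [-2.9 -0.8  8.5] 0.39782892695957417
16.1 [0.50493683 0.08059408 0.02994916] [-2.3 -0.9  8.5] 0.3952801914154156
16.15 [0.50493819 0.08057892 0.02994582] [-1.7 -0.9  8.5] 0.39582087730271076
16.2 [0.50493646 0.08056124 0.02995103] [-2.  -1.4  8.4] 0.40063658670277175
```

```bash
python3 -c "
from station import robot,sensors
print(robot.sign_off()); print(sensors.state()['wrist_force'])"
```

```text
the job is handed in; nothing more can be done
None
the job is handed in; nothing more can be done
```

The job is handed in: the cover is shut and the larger white cap is clicked onto the stud, with the gripper still holding it down at about 8.5–9 N. No verdict was reported.

**Cover:** My first pinch and first push passed over the rib, because the real fingertips are about 18 mm above the reported TCP. I corrected for that and pushed the cover to its stop. The reaction was about 2 N while sliding and 10 N at the stop, and the wrist picture showed the fuses covered.

**Cap:** I gripped the white cap with 45 N and lined it up with the stud to within about 0.5 mm along x in the side view. Pressing down, the resistance rose to about 4 N, then dropped to −2 N, which I read as the click. On the ring it rose from 1.4 to 5 to 9 N over 2.8 mm, close to the stated 3 N per mm.

**Last checks:** Over the final 0.3 s the pose was steady at 8.4–9.9 N downward and the grip opening held. By my estimate the cap's underside is about 4 mm above stud_foot. The reading also showed 2–3 N sideways. The side picture of the final state was not viewed because the picture limit was reached, so the seating rests on force and pose readings.

I did not touch the spare cap, the mug or the screwdriver.

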